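# Set the bag sealer's dial and make a test press

## Task

Get the shop's bag sealer ready for use: turn its dial until the lever points at the red stud and sits in that click position. Only then press the blue sealing arm all the way down, hold it down for at least one full second, and let it spring back up. Leave the dial on red and the goods around the sealer standing where they are.

Things in the scene. Friction and masses are not known exactly. Their poses are not given: they have to be found in the camera images.
- sealer: Tabletop bag sealer, grey housing 240 (x) x 360 (y) x 60 mm tall, fixed to the counter but placed and turned anew each time. Origin: centre of its underside; x points away from the robot, y to its left, z up. The flat deck on top is at z = 60 mm. The dial is on the half far from the robot, the blue sealing arm on the near half.
- dial_hub (a point): Point on the dial's upright axis at deck height; sealer frame (45, 60, 60) mm. A white plate, 142 mm across and 2 mm thick, surrounds it.
- dial (a joint): Angle of the black dial, rad, counter-clockwise seen from above; 0 when the lever points along the sealer's +x. It has 8 click positions 28 degrees apart, at +-14, +-42, +-70 and +-98 degrees, and stops at +-103; let go between clicks, it snaps to the nearer one. About 0.2 N m turns it (5 N at the lever's end). It starts on one of the two middle clicks, which have no stud.
- lever_end (a point): On the dial's lever, 40 mm out from the axis, at the lever's top face (38 mm above the deck). The lever is an upright black bar, 14 mm wide, reaching from the 36 mm thick hub out to 50 mm from the axis, its underside 8 mm above the deck, with a white line on top near its end.
- pointer (a point): Point where the lever points: 60 mm out from the axis, 10 mm beyond the lever's end, near the deck. It lies on the stud that the dial is set to.
- red_stud: Flat red stud, 18 mm across, 3 mm high, marking the wanted click position; 60 mm from the dial's axis. The other five outer click positions have grey studs (13 mm); which place is red changes. Origin: centre of its underside, 2 mm above the deck.
- press_arm (a joint): Tilt of the blue sealing arm, rad: 0 when raised (its spring holds it there), 0.33 when pressed fully down on the jaw. Arm 325 mm long, 28 mm wide, 24 mm thick, along the sealer's y, hinged at its left (+y) end at sealer frame (-80, 150, 78) mm. Fully down takes about 10 N at the pad.
- press_pad (a point): Centre of the top of the black round pad (50 mm across, 16 mm thick) at the arm's free, right-hand end; it moves with the arm and is about 200 mm above the counter when raised.
- pad_down (a point): Where the pad's top centre is when the arm is fully down: sealer frame (-80, -145, 106) mm. Fixed to the housing.
- tin: Small round tin 52 mm across, 50 mm tall, green band, standing on the sealer's deck; loose, to be left alone. Origin: centre of its underside.
- candy_jar: Translucent whitish jar with an orange cap, 110 mm across, 170 mm tall; loose, to be left alone. Origin: centre of its underside.
- can: Food can with a yellow band, 74 mm across, 110 mm tall; loose, to be left alone. Origin: centre of its underside.
- carton: Brown upright carton 90 x 60 x 120 mm tall; loose, to be left alone. Origin: centre of its underside.
- bowl: Steel bowl, 120 mm across the rim, 50 mm tall; loose, to be left alone. Origin: centre of its underside.
- snack_box: Flat yellow box 160 x 100 x 45 mm; loose, to be left alone. Origin: centre of its underside.
- brush: Hand brush 180 mm long, lying flat; loose, to be left alone. Origin: on its centre line.

How it is judged (in metres and radians):
On the way, in this order (a step that is already met when the one before it is completed fails the run):
1. the dial's lever points at the red stud and rests there (horizontal distance between pointer and red_stud below 0.007 m and velocity of joint dial between -0.1 and 0.1 rad/s), for 0.3 s.
2. with the dial on red, the sealing arm is held fully down for a second (horizontal distance between pointer and red_stud below 0.007 m and value of joint press_arm above 0.31 rad), for 0.9 s.
At the end, for the whole second after the job is handed in: The lever points at the red stud (pointer point within 7 mm of the stud's centre), the sealing arm has sprung back up (under 0.04 rad), and each of the goods is within 30 mm of where it stood (horizontal distance between pointer and red_stud below 0.007 m and value of joint press_arm below 0.04 rad and distance of each of tin, candy_jar, can, carton, bowl, snack_box, brush from where it was at the start of the episode below 0.03 m); the robot touches nothing.
It fails at once if the sealing arm is pressed down (past 0.15 rad) while the dial is not on the red stud (value of joint press_arm above 0.15 rad and horizontal distance between pointer and red_stud above 0.012 m).
It fails at once if one of the goods is shifted by more than 30 mm (not (distance of each of tin, candy_jar, can, carton, bowl, snack_box, brush from where it was at the start of the episode below 0.03 m)).
It also fails if it takes over 64 s, if anything falls off the work surface, if the arm or the gripper's body presses on something with over 40 N, if the wrist force passes 120 N, or if a joint passes its speed limit or range.

## Robot

A 6-joint arm with a two-finger parallel gripper is mounted at the origin on the work surface. World frame = base frame: x ahead of the robot, y to its left, z up, the work surface at z = 0. Lengths are in mm, angles in rad, forces in N, time in s.
With the tool pointing down it reaches from about 400 to 825 mm from the base axis. Payload 7 kg.
Tool frame: the origin (TCP) lies at the very end of the fingers, on their centre line; the grasp point (between the pads) lies 19 mm behind it; z points along the fingers, y is the line along which they close (so a half turn about z gives the same grasp; the last joint's range is limited). The gripper opens to 88 mm and grips with 3 to 60 N. Pads are 19 mm wide; open, the fingers measure 130 mm over their backs; the gripper's body (78 mm by 193 mm) begins 47 mm behind the grasp point.
Start: joints at [1.506, 0.359, 0.012, 0, -1.224, -0.288], TCP at [233.238, 633.4, 226.561] pointing down, gripper open.
Joint ranges: [-3.07, 3.07], [-1.43, 2.12], [-1.02, 1.25], [-3.03, 1.67], [-3.05, -0], [-3.03, 3.03]. Speed limits (rad/s): [2.39, 2.39, 3.01, 3.14, 3.14, 3.14].

## Interface

Orientations are given as a unit quaternion [x, y, z, w].
In Python, from plant import bot gives the robot as it stands. Calls block until the motion is done:
- bot.move_ptp(position, orientation): joint-space move of the TCP to a pose.
- bot.line_to(position, velocity=150, ori=None): straight line of the TCP; ori=None keeps the orientation; velocity is the mean speed in mm/s.
- bot.move_joints(angles): joint-space move.
- bot.move_gripper(opening, force=None): finger opening in mm; force is the grip in N (None keeps the last); returns when the fingers have stopped.
- bot.pause(seconds).
- bot.solve_ik(position, orientation): joint angles nearest the present ones, or None.
- bot.read_state(): the state.
- bot.camera(name): name is "scene" or "top"; returns the picture (480x640x3 uint8, red, green, blue); there is no depth.
- bot.get_calibration(name): a dict with "fx", "fy", "cx", "cy" (pixels), "view" (4x4, takes a point from world to camera coordinates). Camera axes: x right, y up, looking along -z (the intrinsics and any distortion apply to the point x, -y, -z); pixel columns grow to the right and rows downward; lengths in mm; the calibration is good to about 2 mm. A picture is of the moment at which its call begins. get_calibration takes no time and is no camera call.
A pose or a line that the arm cannot do raises bot.Unreachable and nothing moves.
- bot.close_job(): hands the job in; it is judged then, once.
The state is a dict: "t": time; "joint_pos": joint angles; "qvel": joint speeds; "tau": joint torques, N m; "tcp_pos": TCP position; "eef_rot": TCP orientation; "contact_force": force on the tool from outside, world axes, zero at the start; "moment": the same for the moment, N m; "width": finger opening in mm; "finger_force": force on a finger pad.
Only numpy, scipy, OpenCV 4.12 (cv2) and the standard library are available. Lean on these libraries where they do the work, as an engineer would, in place of code of your own. Each camera call takes 0.05 s, during which the arm holds its last target. There are 200 camera calls.

## Working session

There is one attempt and no reset: what is moved stays moved. The work goes in short steps, each a Python script; the robot and the scene stay as the last script left them, time stands still between calls to the robot, and variables do not carry over. Pictures are saved under pics/ and viewed, at most 10 in all, crops included, and the job is handed in when it is done.

```bash
mkdir -p pics; ls; python3 - <<'E'
from plant import bot
import cv2
for n in("scene","top"):
    cv2.imwrite(f"pics/{n}0.png",bot.camera(n)[:,:,::-1]); print(bot.get_calibration(n))
s=bot.read_state();print(s["t"],s["eef_rot"],s["contact_force"])
E
```

```text
pics
{'fx': 435.9716508889453, 'fy': 435.9716508889453, 'cx': 322.1970622582249, 'cy': 242.07286595311945, 'view': array([[ 2.59892375e-01,  9.65485365e-01,  1.71453587e-02,
        -1.26385329e+02],
       [-6.74216388e-01,  1.68719414e-01,  7.19003492e-01,
         2.99750406e+02],
       [ 6.91294594e-01, -1.98423207e-01,  6.94794944e-01,
        -1.41379740e+03],
       [ 0.00000000e+00,  0.00000000e+00,  0.00000000e+00,
         1.00000000e+00]])}
{'fx': 603.296251345825, 'fy': 603.296251345825, 'cx': 324.4018746729645, 'cy': 235.77679730497482, 'view': array([[-1.07283882e-02, -9.99845996e-01,  1.38883658e-02,
        -3.03986401e+01],
       [ 9.96435698e-01, -9.52754865e-03,  8.38160255e-02,
        -5.53675141e+02],
       [-8.36707954e-02,  1.47380743e-02,  9.96384458e-01,
        -1.26737004e+03],
       [ 0.00000000e+00,  0.00000000e+00,  0.00000000e+00,
         1.00000000e+00]])}
0.1 [ 9.84466167e-01 -1.75572887e-01 -6.13006112e-05  7.23853657e-04] [ 0.68893412  0.03623333 -0.49324071]
```

View pics/top0.png

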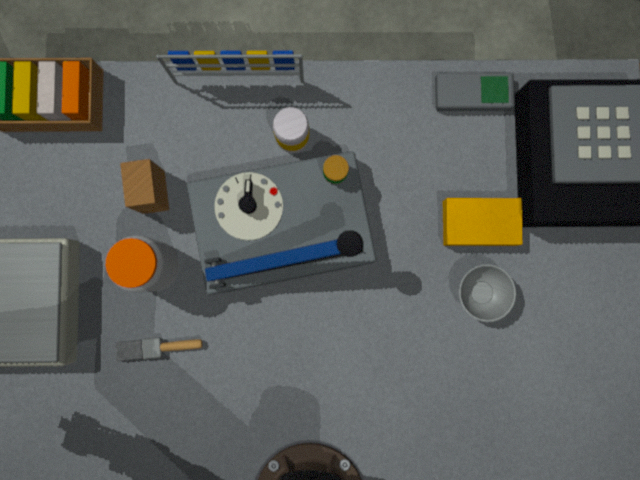

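View pics/scene0.png

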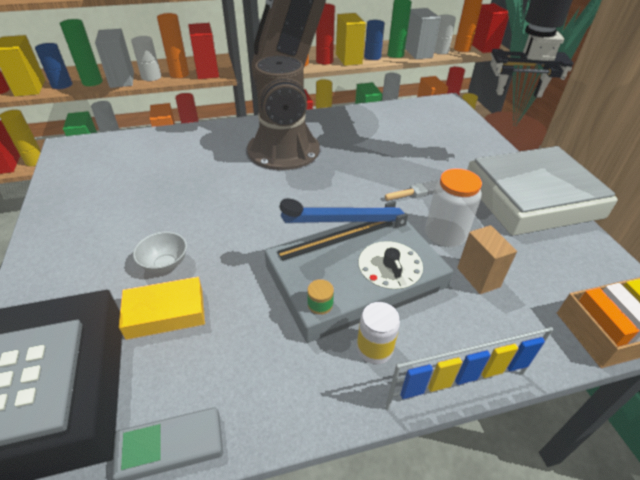

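The top view shows the dial plate at about (249,206) with the lever pointing image-up. The red stud is at (274,191), the pad at (350,243), the tin at (336,168) and the can at (291,128). I'll enlarge it next.

```bash
python3 - <<'E'
import cv2
a=cv2.imread("pics/top0.png")
cv2.imwrite("pics/c1.png",cv2.resize(a[140:300,180:390],(798,608))[:600])
cv2.imwrite("pics/c1.png",cv2.resize(a[145:295,185:385],(800,600),interpolation=cv2.INTER_CUBIC))
b=cv2.imread("pics/scene0.png")
cv2.imwrite("pics/c2.png",cv2.resize(b[190:340,260:460],(800,600),interpolation=cv2.INTER_CUBIC))
E
```

```text
(no output)
```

View pics/c1.png

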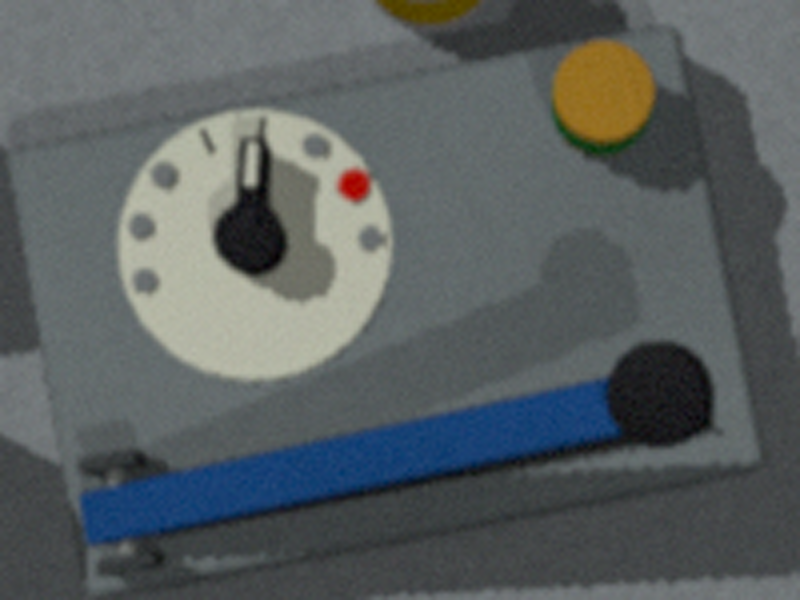

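View pics/c2.png

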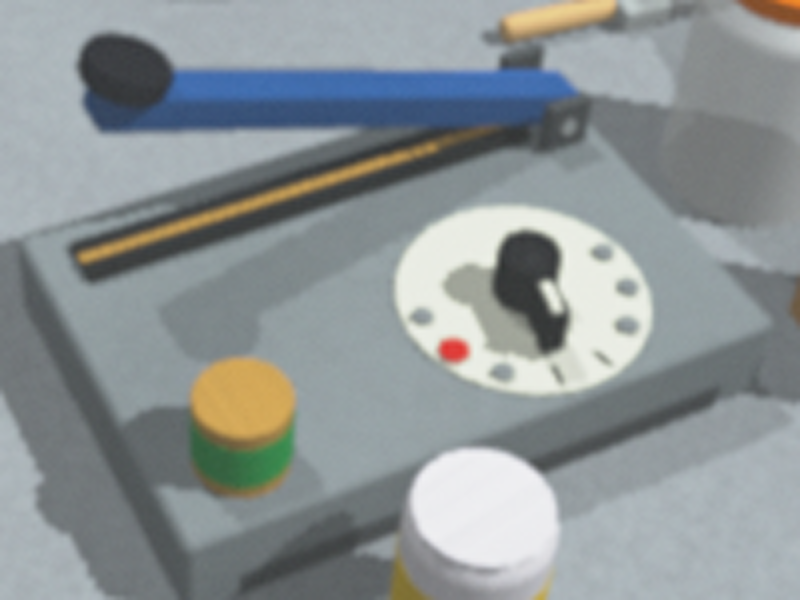

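Crop readings (crop scale 4):

| Feature | Top crop | Scene crop |
|---|---|---|
| Plate centre | (255,244) | – |
| Red stud | (354,184) | (454,351) |
| Grey studs | (316,145), (372,238), (165,176), (143,226), (146,281) | (421,317), (502,373), (602,253), (627,287), (627,325) |

Red is the -70° click, and the lever is at -14°. Next I'll fit the sealer pose to both views.

```bash
cat > h.py <<'E'
from plant import bot
import numpy as np
from scipy.optimize import least_squares
from scipy.spatial.transform import Rotation as R
def proj(n,P):
    c=bot.get_calibration(n);p=np.c_[P,np.ones(len(P))]@c["view"].T
    return np.c_[c["cx"]+c["fx"]*p[:,0]/-p[:,2],c["cy"]+c["fy"]*-p[:,1]/-p[:,2]]
def stud(a,r=60,z=65): a=np.radians(a);return [45+r*np.cos(a),60+r*np.sin(a),z]
def W(p,q): # sealer -> world
    return R.from_euler('z',q[2]).apply(p)+[q[0],q[1],0]
S=[stud(a) for a in(-70,-42,-98,42,70,98)]
T=dict(top=(S+[[45,60,62],[120,180,60],[120,-180,60],[-120,-180,60]],
 [(354,184),(316,145),(372,238),(165,176),(143,226),(146,281),(255,244),(12,148),(675,30),(760,462)],(185,145)),
 scene=(S+[[-120,-180,60],[120,-180,60],[120,180,60]],
 [(454,351),(502,373),(421,317),(627,325),(627,287),(602,253),(22,242),(193,553),(772,322)],(260,190)))
def res(q,ns=("top","scene")):
    return np.concatenate([(proj(n,W(np.array(T[n][0],float),q))-(np.array(T[n][1])/4-.375+T[n][2])).ravel() for n in ns])
def fit(ns=("top","scene")): return least_squares(res,[700,100,.15],args=(ns,),loss='soft_l1').x
def tool(ang): # tool down, closing line (y) at world angle ang
    return (R.from_euler('z',ang)*R.from_euler('x',np.pi)).as_quat()
E
python3 - <<'E'
from h import *
for ns in(("top",),("scene",),("top","scene")):
    q=fit(ns);print(q,np.abs(res(q)).reshape(-1,2).max(1).round(1))
hub=W([45,60,60],q);print("hub",hub, "pad_down",W([-80,-145,106],q),"pad_up",W([-80,-120,200],q))
print((proj("top",W(np.array([[-80,-120,200.],[85*0+45+40*np.cos(.244),60-40*np.sin(.244),98]]),q))+.375-[185,145])*4)
for a in(-14,-70):
  for t in(0,180):
    A=np.radians(a);g=q[2]+A
    p=hub+[40*np.cos(g),40*np.sin(g),16]
    for z in(0,200): print(a,t,p.round(),bot.solve_ik(p+[0,0,z],tool(g+np.radians(t-90)+np.pi/2)))
E
```

```text
[580.87234725  54.45799004 -94.06672327] [0.2 0.2 0.3 0.4 0.5 0.2 0.2 2.  2.3 2.5 0.2 0.4 0.5 0.7 0.6 0.7 2.1 2.6
 2.1]
[5.80547458e+02 5.35130087e+01 1.95005734e-01] [0.5 0.6 0.2 0.6 0.9 0.9 0.7 2.1 3.2 3.5 0.1 0.4 0.2 0.3 0.2 0.5 2.8 1.8
 1.5]
[5.80899559e+02 5.39614167e+01 1.87288283e-01] [0.3 0.3 0.1 0.3 0.4 0.3 0.4 2.  2.8 3.  0.2 0.4 0.4 0.5 0.4 0.4 2.5 2.2
 1.8]
hub [613.94091537 121.29096992  60.        ] pad_down [ 529.2968546  -103.39855582  106.        ] pad_up [524.64197244 -78.83573692 200.        ]
[[657.90679025 393.63262998]
 [253.07199259 157.46743916]]
-14 0 [654. 119.  76.] [ 4.72786737e-01  4.63619001e-01 -1.92599741e-01  4.44089210e-16
 -9.14577584e-01  1.04095178e+00]
-14 0 [654. 119.  76.] [ 4.72786737e-01  3.17093805e-01  6.33739469e-02  4.44089210e-16
 -1.31707647e+00  1.04095178e+00]
-14 180 [654. 119.  76.] [ 4.72786737e-01  4.63619001e-01 -1.92599741e-01 -4.44089210e-16
 -9.14577584e-01 -2.10064088e+00]
-14 180 [654. 119.  76.] [ 4.72786737e-01  3.17093805e-01  6.33739469e-02 -4.44089210e-16
 -1.31707647e+00 -2.10064088e+00]
-70 0 [634.  87.  76.] [ 0.44036351  0.42960152 -0.25090968  0.         -0.89028513  0.09599063]
-70 0 [634.  87.  76.] [ 0.44036351  0.27622607  0.00645753  0.         -1.30102779  0.09599063]
-70 180 [634.  87.  76.] None
-70 180 [634.  87.  76.] None
```

```bash
python3 - <<'E'
from h import *
import cv2
q=fit();hub=W([45,60,60],q)
def pose(a,z=16,r=41):
    g=q[2]+np.radians(a);return hub+[r*np.cos(g),r*np.sin(g),z],tool(g)
s=bot.read_state();p=np.array(s["tcp_pos"]);p[2]=320
bot.line_to(p,200);bot.move_gripper(44,12)
P,o=pose(-14,250);bot.move_ptp(P,o)
bot.line_to(pose(-14,50)[0],200);bot.line_to(pose(-14)[0],60)
f=bot.read_state()["contact_force"];print("down",f)
bot.move_gripper(0,12);s=bot.read_state();print(s["t"],s["width"],s["finger_force"],s["contact_force"])
for a in np.arange(-18,-70.5,-4):
    P,o=pose(a);bot.line_to(P,40,o);F=bot.read_state()["contact_force"]
    if np.linalg.norm(F)>50: print("force",a,F);break
s=bot.read_state();print(a,s["t"],s["width"],s["contact_force"])
bot.move_gripper(44);P=pose(-70,60)[0];bot.line_to(P,80);P[2]=330;bot.line_to(P,200)
bot.move_gripper(0,20)
b=W([-80,-120,300],q);bot.move_ptp(b,tool(q[2]));print(bot.read_state()["t"])
i=cv2.vconcat([cv2.resize(bot.camera("top")[145:295,185:385],(400,300),interpolation=2),cv2.resize(bot.camera("scene")[190:340,260:460],(400,300),interpolation=2)])
cv2.imwrite("pics/c3.png",i[:,:,::-1])
E
```

```text
down [ 0.24520926 -0.36249485  0.55137591]
6.45 14.078652533112203 11.999077051877975 [-1.21778845 -0.71391054  0.44302117]
-70.0 9.95 14.272308825904037 [-1.08187167  2.1970991   0.7864472 ]
14.75
```

View pics/c3.png

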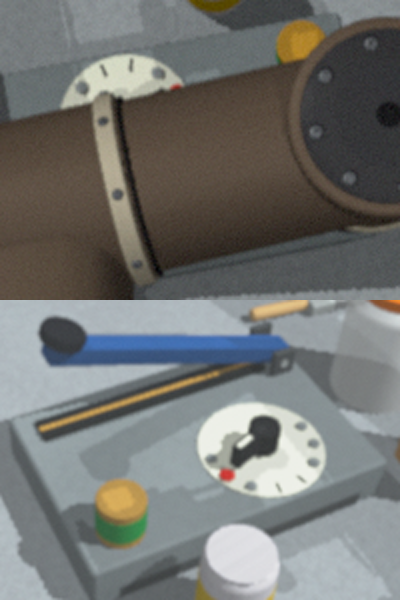

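The scene view (lower half) shows the lever by the red stud, with its white line at about (244,440) and the stud at (227,475). I'll check which click that is.

```bash
python3 - <<'E'
from h import *
q=fit()
for a in(-42,-56,-70,-84,-98):
    print(a,((proj("scene",W(np.array([stud(a,40,98),stud(a,50,98),stud(a,50,68)]),q))+.375-[260,190])*2+[0,300]).round())
E
python3 -c "
import cv2;a=cv2.imread('pics/c3.png')[390:500,190:340];cv2.imwrite('pics/c4.png',cv2.resize(a,(750,550)))"
```

```text
-42 [[259. 452.]
 [257. 459.]
 [254. 478.]]
-56 [[250. 449.]
 [246. 455.]
 [243. 474.]]
-70 [[242. 445.]
 [236. 450.]
 [233. 469.]]
-84 [[236. 440.]
 [228. 444.]
 [225. 463.]]
-98 [[231. 434.]
 [223. 436.]
 [220. 455.]]
```

View pics/c4.png

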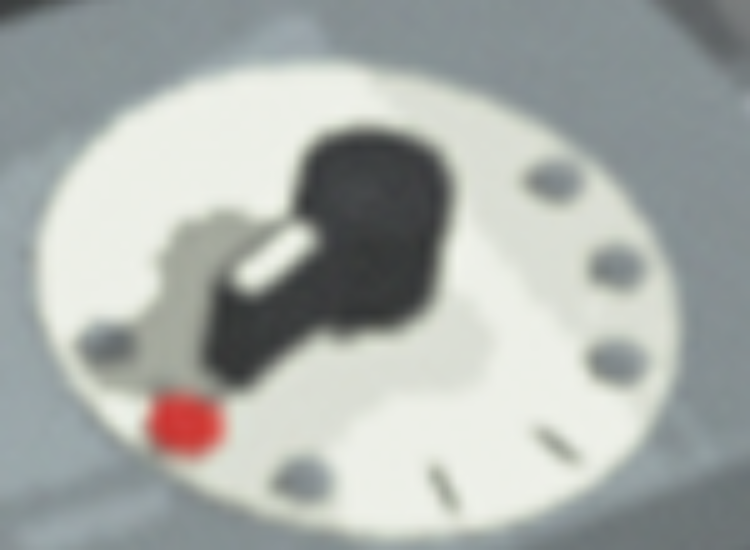

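The enlarged crop has the lever's lower end at (236,467), against a prediction of (233,469) for -70°. The dial is on red, so I'll press the arm along its arc, watching the force.

```bash
python3 - <<'E'
from h import *
import cv2
q=fit()
def pt(th,dz=0): # pad top centre at arm tilt th
    b=.33-th;return W([-80,150-(295*np.cos(b)-28*np.sin(b)),78+28*np.cos(b)+295*np.sin(b)+dz],q)
bot.line_to(pt(0,10),150)
f0=np.array(bot.read_state()["contact_force"])
for th in np.arange(0,.3605,.02):
    bot.line_to(pt(th),40);f=np.array(bot.read_state()["contact_force"])-f0
    print(round(th,2),f.round(1))
    if f[2]>22 and th>.29:break
bot.pause(1.4);s=bot.read_state();print("held",s["t"],s["tcp_pos"],pt(.33),np.array(s["contact_force"])-f0)
cv2.imwrite("pics/d.png",bot.camera("scene")[:,:,::-1])
for t in np.arange(th-.04,-.001,-.06):bot.line_to(pt(t),60)
bot.line_to(pt(0,120),150)
s=bot.read_state();print(s["t"],s["contact_force"])
bot.move_ptp([233,633,320],tool(q[2]))if bot.solve_ik([233,633,320],tool(q[2]))is not None else bot.move_joints([1.4,.2,0,0,-1.3,-.3])
i=cv2.vconcat([cv2.imread("pics/d.png")[190:340,260:460],bot.camera("scene")[190:340,260:460,::-1]])
cv2.imwrite("pics/c5.png",cv2.resize(i,(400,600)));cv2.imwrite("pics/c6.png",bot.camera("top")[:,:,::-1])
print(bot.read_state()["t"])
E
```

```text
0.0 [1.  1.5 3.5]
0.02 [3.1 2.5 3. ]
0.04 [3.3 3.5 3. ]
0.06 [2.4 4.1 4. ]
0.08 [1.  4.1 4.4]
0.1 [1.6 4.7 5.2]
0.12 [1.6 4.5 5.3]
0.14 [1.7 4.4 5.3]
0.16 [1.2 4.7 6.4]
0.18 [1.6 5.  5.9]
0.2 [1.2 4.7 7.3]
0.22 [0.8 4.5 5.4]
0.24 [0.9 5.5 7.2]
0.26 [0.6 4.3 6.9]
0.28 [0.2 5.6 7.5]
0.3 [0.1 5.2 8.3]
0.32 [0.6 5.3 8. ]
0.34 [-5.6  7.8 22.9]
held 22.5 [ 529.54612059 -103.4671588   105.36741061] [ 529.2968546  -103.39855582  106.        ] [-5.65647192  8.53964457 21.86485491]
26.1 [0.21871228 0.18075135 0.37071786]
28.9167
```

View pics/c5.png

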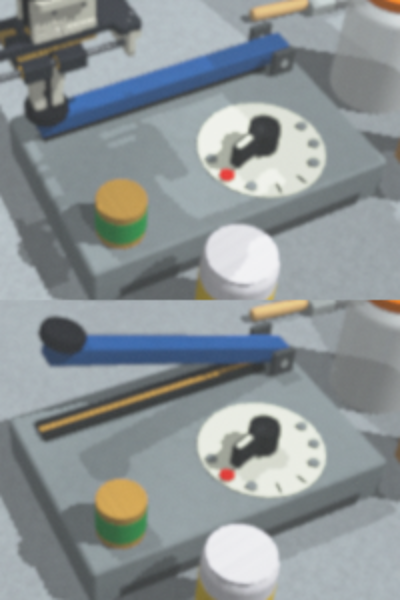

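View pics/c6.png

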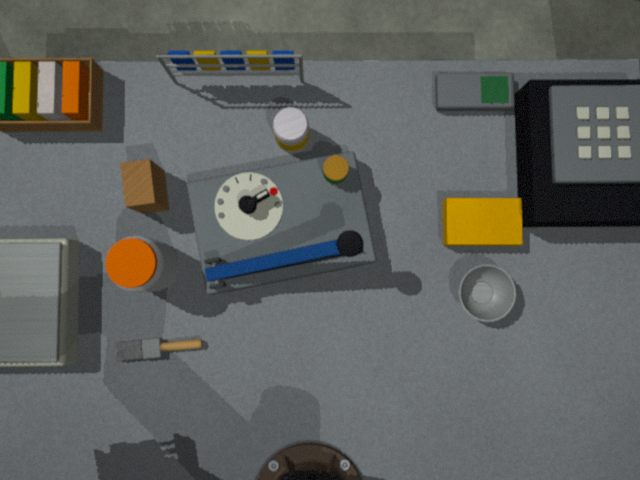

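The pictures show the arm fully down during the hold and raised again afterwards, with the pad back at (350,243). The lever points at the red stud at (274,191), and the goods are at the same pixels as at the start.

```bash
python3 -c "
from plant import bot
print(bot.close_job())"
```

```text
the job is handed in; nothing more can be done
None
```

I turned the dial to the red stud, then pressed the sealing arm fully down for about 1.4 s and let it spring back up; the goods look unmoved in the final picture, and I handed the job in (no verdict was returned).

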